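# Clip the measuring dipper onto the bin rim

### The job

Hang the steel measuring dipper on the outside of the white storage bin: put its sprung hook over the rim of the wall nearest you, cup outside, and press it straight down until it snaps fully home on the rim, firmly but without ramming the bin down into its soft pad. Let go and leave it hanging there upright; leave the jars and the mug where they stand.

Things in the scene. Friction and masses are not known exactly. Their poses are not given: they have to be found in the camera images.
- dipper_mid (a point): Dipper, upright, 160 mm tall, about 0.16 kg: flat-bottomed steel cup (60 mm wide, 50 tall) on an upright strap handle 20 mm wide (y), 6 thick (x), straight and smooth to the bottom. Point: on the handle's middle line, 80 mm above its underside. z up; +x points from the cup to the hook (cup centre 31 mm to -x). Same axes at all dipper points.
- dipper_grip (a point): Middle of the dipper's black grip, the top 52 mm of the handle (108 to 160 mm above its underside; this point at 134): 20 mm wide (y) by 12 mm thick (x). Take it here from above, fingers closing along y, tips above the hook.
- dipper_hook (a point): Underside of the hook's flat crown, 95 mm above the dipper's underside, 6 mm to +x of the handle line: the middle of the rim's top lies here when home. Crown 6 mm thick, 20 wide, reaching 22 mm from the handle line. The strap's flat face (3 mm to +x of the handle line) then lies on the wall's outer face and may slide down along it.
- dipper_mouth (a point): Lower mouth of the hook, 78 mm above the underside (17 mm below the crown): 12 mm wide between strap and spring leaf, narrowing upward to 1.6 mm at the leaf's crest, 4.5 mm below the crown. The 6 mm rim must push the leaf aside (3.3 N per mm): a downward push rising to 7 to 11 N, then the crest snaps under the rim. Its own weight does not take it home.
- dipper: The same dipper; origin on the handle line at its underside.
- bin_rim (a point): Middle of the top of the rim on the bin wall nearest the robot; x points into the bin, y along the wall, z up. The rim is rolled: a 6 mm round bead along the top, flush with the wall's outer face; this point is above the bead's middle line, 3 mm in from the outer face. Wall below it 3 mm thick, upright, straight.
- bin: White open bin, 170 mm deep (x), 230 wide (y), rim 148 mm above the worktop; origin under its centre. It cannot slide or tip but stands on a soft foam pad and sinks about 0.5 mm per N pushed down on it, then springs back. Once the hook is home the push rises on beyond 12 N: stop there. Sinking over 8 mm (16 N) squashes the pad and counts as ramming.
- honey_jar_mid (a point): a lidded glass honey jar, 66x72x102 mm; bystander, stays where it is. The point is 48 mm above its underside.
- mug_mid (a point): a white mug with a handle, 92x127x95 mm; bystander, stays where it is. The point is 48 mm above its underside.
- spice_jar_mid (a point): a slim spice jar with a dark cap, 44x44x96 mm; bystander, stays where it is. The point is 48 mm above its underside.
There are look-alikes about, which are no part of the job. What is shaped like the dipper but pink or purple is not meant.

How it is judged:
On the way, in this order (a step that is already met when the one before it is completed fails the run):
1. the dipper is lifted clear of the worktop (height (world z) of dipper_mid above 0.1 m), for 0.2 s.
2. the hook is pressed fully home on the near wall, cup outside (z of dipper_hook in the frame of bin_rim between -0.003 and 0.0014 m and x of dipper_hook in the frame of bin_rim between -0.004 and 0.004 m and y of dipper_hook in the frame of bin_rim between -0.09 and 0.09 m and x of dipper_mid in the frame of bin_rim below 0 m and angle between dipper_mid's own z axis and vertical below 0.1 rad), for 0.2 s.
At the end, for the whole second after the job is handed in: The dipper hangs at rest by its hook on the bin's near wall, cup outside: crown within 1.4 mm of the rim, hook centred over the wall within 4 mm, within 90 mm of the wall's middle, upright within 0.1 rad; jars and mug within 20 mm of where they stood (all of step 2 and linear speed of dipper below 0.02 m/s and distance of each of honey_jar_mid, mug_mid, spice_jar_mid from where it was at the start of the episode below 0.02 m); the robot touches nothing.
It fails at once if the bin is rammed down by more than 8 mm (about 16 N), squashing its pad (distance of bin_rim from where it was at the start of the episode above 0.008 m).
It fails at once if the dipper is slammed on the bin, or the robot leans on the bin (contact force between dipper and bin above 70 N or contact force between any of the fingers, the arm and bin above 30 N).
It fails at once if a jar or the mug is shoved or knocked over (distance of any of honey_jar_mid, mug_mid, spice_jar_mid from where it was at the start of the episode above 0.02 m).
It also fails if it takes over 48 s, if anything falls off the work surface, if the arm or the gripper's body presses on something with over 40 N, if the wrist force passes 120 N, or if a joint passes its speed limit or range.

### The arm

A 7-joint arm with a two-finger parallel gripper is mounted at the origin on a cart in front of the work surface, level with it; the furniture and walls round the work are solid. World frame = base frame: x ahead of the robot, y to its left, z up, the work surface at z = 0. Lengths are in m, angles in rad, forces in N, time in s.
With the tool pointing down it reaches from about 0.4 to 0.85 m from the base axis. Payload 4.4 kg.
Tool frame: the origin (TCP) lies midway between the tips of the shut fingers; the grasp point (between the pads) lies 19 mm behind it; z points along the fingers, y is the line along which they close (so a half turn about z gives the same grasp; the last joint's range is limited). The gripper opens to 94 mm and grips with 3 to 60 N. Pads are 16 mm wide; open, the fingers measure 119 mm over their backs; the gripper's body (75 mm by 177 mm) begins 78 mm behind the grasp point.
Start: joints at [-1.387, 0.628, 0.038, 1.517, -0.027, 0.996, -0.02], TCP at [0.161, 0.63, 0.179] pointing down, gripper open.
Joint ranges: [-3.06, 3.06], [-0.37, 2.12], [-1.25, 1.32], [0.18, 2.47], [-1.1, 4.24], [0.23, 1.98], [-2.94, 2.94]. Speed limits (rad/s): [2.57, 2.57, 3.14, 3.14, 3.14, 3.14, 3.14].

### API

Orientations are given as a unit quaternion [w, x, y, z].
In Python, from plant import readout, optics, bot gives the robot as it stands.
- The arm moves only by the tool step_arm, never from a script. Its argument "moves" is a list that holds one entry, the list of rows, each a list of 4 numbers: the shift along the tool's x, y, z in m, then the turn about the tool's z in degrees. A call has exactly 5 rows; each row is the pose to reach, as a shift and turn from the pose commanded when the call began, along the tool's axes at that moment; what a row does not reach only later rows make up. A row lasts 1/8 s, in which the tool goes at most 62.5 mm and 10.7 degrees, less where a joint would pass 70% of its speed; a pose out of reach is approached as far as the arm can. A call with a gripper value outside its range is refused whole. "hand" is the finger opening in m, from 0 to 0.094, set as the call begins (left out, the last holds). The fingers move at their own pace and stop on an object; "grip_force" is the grip in N (left out, the last holds). Time passes only in rows, so rows that repeat a pose let the fingers close, or fill a call up. It gives the time, the measured TCP pose, the force, the opening and the grip force at its end, in the units of the state.
- readout.state(): the state, without advancing time (a new reading comes with each control period).
- optics.camera(name): name is "scene" or "top"; returns a dict with "frame" (420x560x3 uint8, red, green, blue), "range_z" (420x560 float32, m along the optical axis (not along the pixel's ray), 0 where there is no reading), "vfov" (degrees; the focal length in pixels is half the picture's height over the tangent of half this angle, whatever the lens; pixels are square), "cx", "cy" (the principal point, pixels), "k1" (the pictures are not rectified: a ray, as slopes to the right and down, at radius r is drawn at 1 + k1 r^2 times it, then the intrinsics apply), "extrinsics" (4x4, takes a point from world to camera coordinates). Camera axes: x right, y down, z forward; pixel columns grow to the right and rows downward; lengths in m; the calibration is good to about 2 mm. A picture is of the moment at which its call begins.
- bot.sign_off(): hands the job in; it is judged then, once.
The state is a dict: "clock": time; "joint_positions": joint angles; "qvel": joint speeds; "joint_torque": joint torques, N m; "tool_pos": TCP position; "tool_rot": TCP orientation; "contact_force": force on the tool from outside, world axes, zero at the start; "ft_torque": the same for the moment, N m; "gripper_width": finger opening in m; "gripper_force": force on a finger pad.
Only numpy, scipy, OpenCV 4.12 (cv2) and the standard library are available. Lean on these libraries where they do the work, as an engineer would, in place of code of your own. Each camera call takes 0.05 s, during which the arm holds its last target. There are 200 camera calls.

## Working session

There is one attempt and no reset: what is moved stays moved. The work goes in short steps, Python scripts to look and compute and a tool call to move; the robot and the scene stay as the last step left them, time stands still between calls to the robot, and variables do not carry over. Pictures are saved under pics/ and viewed, at most 10 in all, crops included, and the job is handed in when it is done.

Besides the shell and the picture viewer there is one more tool, called after ">>>" as name(argument=value, ...), one argument or row to a line, values as JSON. step_arm: Moves the arm, as the interface text tells. Its arguments: {"type":"object","properties":{"moves":{"type":"array","items":{"type":"array","items":{"type":"array","items":{"type":"number"}}}},"hand":{"type":"number"},"grip_force":{"type":"number"}},"required":["moves"]}

```bash
mkdir -p pics; cat > h.py <<'E'
import numpy as np, cv2
from plant import readout, optics, bot
def cap(n):
    c=optics.camera(n); np.savez(f'{n}.npz',**c); return c
def load(n):
    return dict(np.load(f'{n}.npz'))
def cloud(c):
    H,W=c['range_z'].shape; f=H/2/np.tan(np.radians(float(c['vfov']))/2)
    u,v=np.meshgrid(np.arange(W),np.arange(H))
    xd=(u-c['cx'])/f; yd=(v-c['cy'])/f; x,y=xd.copy(),yd.copy()
    for _ in range(20):
        s=1+c['k1']*(x*x+y*y); x,y=xd/s,yd/s
    z=c['range_z']; P=np.stack([x*z,y*z,z],-1); E=c['extrinsics']
    Q=(P-E[:3,3])@E[:3,:3]; Q[z==0]=np.nan; return Q
def save(img,n,s=1): cv2.imwrite(f'pics/{n}.png',cv2.resize(img[...,::-1],None,fx=s,fy=s,interpolation=cv2.INTER_CUBIC))
E
python3 - <<'E'
from h import *
a=cap('scene');b=cap('top')
save(a['frame'],'scene0',1.4);save(b['frame'],'top0',1.4)
s=readout.state();print(s['clock'],s['tool_pos'],s['tool_rot'],s['contact_force'])
for c in(a,b):print(c['vfov'],c['extrinsics'].round(3).tolist())
E
```

```text
0.1 [0.16051492 0.62922207 0.17858288] [-8.45016570e-05  1.24578750e-01  9.92209387e-01 -8.12930347e-04] [-0.08916681 -0.09465831 -0.31656775]
43.565108127680745 [[0.718, -0.696, -0.01, -0.373], [-0.413, -0.414, -0.811, 0.332], [0.561, 0.587, -0.584, 1.481], [0.0, 0.0, 0.0, 1.0]]
42.554164187183204 [[0.017, -1.0, 0.001, 0.031], [-0.986, -0.017, -0.164, 0.564], [0.164, 0.002, -0.987, 1.483], [0.0, 0.0, 0.0, 1.0]]
```

View pics/scene0.png

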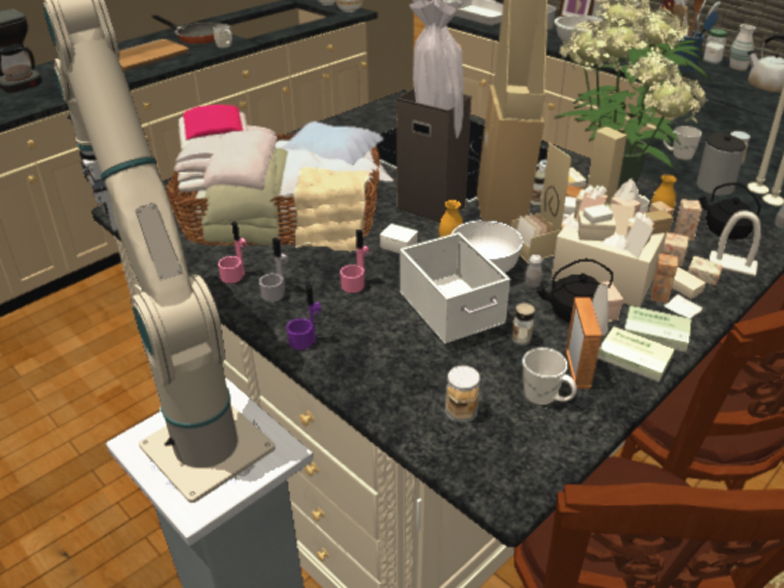

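View pics/top0.png

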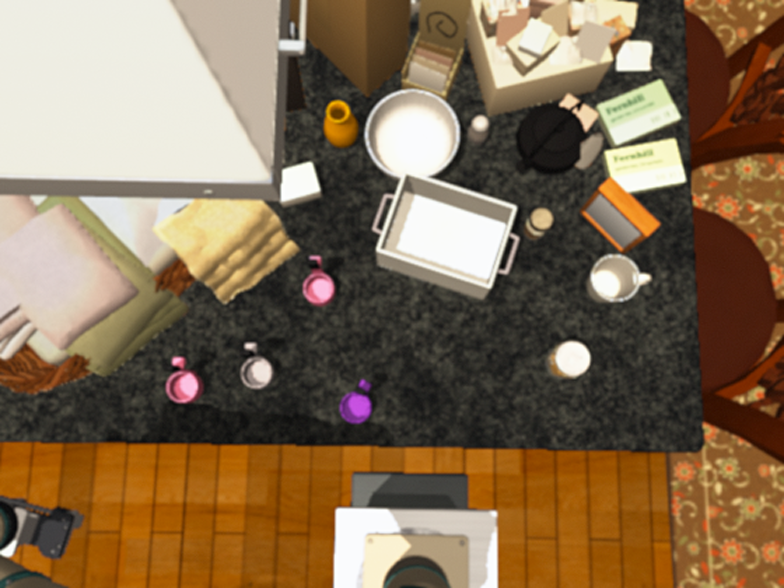

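The only steel-grey dipper is at scene (272,288) / top (257,372). The look-alikes are pink at scene (231,268) and (352,278), and purple at (301,333). The bin's near wall runs in top from about (378,262) to (488,295).

```bash
cat > m.py <<'E'
from h import *
a=load('scene');b=load('top')
A=cloud(a);B=cloud(b)
f=lambda P:np.round(P,4).tolist()
# table height
for n,C in(('s',A),('t',B)):
    z=C[...,2]; m=abs(z)<.01; print(n,'table z',np.nanmedian(z[m]))
    # bin rim
    m=(abs(z-.148)<.006)&(C[...,0]>.4)&(C[...,0]<.85)&(C[...,1]<.12)&(C[...,1]>-.27)
    p=C[m]; print(len(p),np.median(p[:,2]))
    n_,lab,st,ce=cv2.connectedComponentsWithStats(m.astype(np.uint8),connectivity=8)
    k=1+np.argmax(st[1:,4]);p=C[lab==k];r=cv2.minAreaRect(p[:,:2].astype(np.float32)); print('rim',r,f(cv2.boxPoints(r)),np.percentile(p[:,2],[50,95]))
# dipper
for n,C,(u,v) in(('s',A,(272/1.4,270/1.4)),('t',B,(255/1.4,362/1.4))):
    S=C[int(v)-35:int(v)+35,int(u)-25:int(u)+25].reshape(-1,3)
    for lo,hi in((.03,.06),(.085,.105),(.112,.17)):
        p=S[(S[:,2]>lo)&(S[:,2]<hi)]
        print(n,lo,hi,len(p), f(p.min(0)) if len(p) else '',f(p.max(0)) if len(p) else '',f(np.median(p,0)) if len(p) else '')
        if hi==.17 : print(f(p))
i=a['frame'][140:230,150:240];save(i,'dip',6)
z=B[...,2];print('overhead',np.nanmax(z),f(np.nanmin(B[z>.4],0)))
E
python3 m.py
```

```text
s table z 0.0005521958167558363
389 0.14678075643043414
rim ((0.6872950792312622, -0.04870811104774475), (0.23691734671592712, 0.17735998332500458), 72.11127471923828) [[0.5665000081062317, -0.13420000672340393], [0.7353000044822693, -0.18870000541210175], [0.8080999851226807, 0.03680000081658363], [0.6392999887466431, 0.09130000323057175]] [0.14678076 0.15141391]
t table z -0.00025936682092500253
625 0.14707389180582264
rim ((0.6875625848770142, -0.048411473631858826), (0.23089224100112915, 0.1740388125181198), 72.07015228271484) [[0.5691999793052673, -0.1315000057220459], [0.7347999811172485, -0.1850000023841858], [0.805899977684021, 0.03460000082850456], [0.6402999758720398, 0.08820000290870667]] [0.14683223 0.15151133]
s 0.03 0.06 388 [0.3791, 0.2893, 0.03] [0.6304, 0.5391, 0.06] [0.4371, 0.4458, 0.0453]
s 0.085 0.105 263 [0.4057, 0.3117, 0.085] [0.6019, 0.5558, 0.1049] [0.5094, 0.4732, 0.0958]
s 0.112 0.17 139 [0.37, 0.1152, 0.1128] [0.5851, 0.5099, 0.1646] [0.4386, 0.3318, 0.1313]
[[0.4969, 0.5099, 0.1147], [0.569, 0.4023, 0.1289], [0.5729, 0.4014, 0.1277], [0.5706, 0.3919, 0.1
[... 4587 characters left out ...]
6, 0.1218], [0.4374, 0.3328, 0.1604], [0.4381, 0.3317, 0.1532], [0.4375, 0.3278, 0.1596], [0.4374, 0.3249, 0.1612], [0.4381, 0.3238, 0.154], [0.4377, 0.3202, 0.159], [0.4381, 0.3185, 0.1547], [0.4377, 0.3147, 0.1605], [0.4389, 0.3147, 0.1476], [0.4406, 0.3158, 0.1288], [0.4413, 0.3146, 0.121], [0.4358, 0.3296, 0.1504], [0.4363, 0.328, 0.1453], [0.436, 0.3247, 0.1488], [0.4366, 0.3234, 0.1423], [0.4367, 0.3209, 0.1419], [0.4369, 0.3187, 0.14], [0.4369, 0.3161, 0.14], [0.4378, 0.3153, 0.1306], [0.4384, 0.314, 0.1237], [0.4357, 0.3301, 0.1219], [0.4357, 0.3274, 0.1219], [0.4361, 0.3256, 0.1178], [0.4362, 0.3231, 0.1171], [0.4362, 0.3202, 0.1183]]
overhead 1.116511712707241 [0.1282, 0.1106, 0.4]
```

View pics/dip.png

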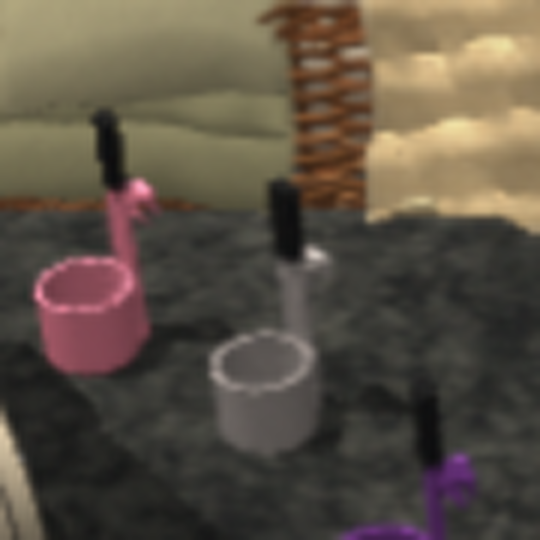

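The crop shows the steel-grey dipper standing upright: grip top at about scene pixel (197,172), hook to its right, no pink or purple on it. Grip centre is about (0.442, 0.324), top about 0.16, yaw about 5°. The bin's near rim middle is about (0.6095, -0.023), with the bin yawed -18°.

>>> step_arm(
  moves=[
    [[-0.01,-0.01,-0.05,0],[-0.06,-0.04,-0.08,-5],[-0.12,-0.075,-0.08,-10],[-0.17,-0.11,-0.08,-15],[-0.22,-0.145,-0.08,-19]],
  ],
  hand=0.06,
)

```text
clock: 0.72
tool_pos: [0.3347, 0.4382, 0.2592]
tool_rot: [-0.0, -0.042, 0.999, -0.0]
contact_force: [1.3, 0.1, 0.4]
gripper_width: 0.0601
gripper_force: 0.0
```

```bash
cat > go.py <<'E'
import sys
from h import *
from scipy.spatial.transform import Rotation as R
# usage: go.py x y z dipper_yaw_deg
def rel(x,y,z,yaw):
    s=readout.state();q=s['tool_rot'];M=R.from_quat([q[1],q[2],q[3],q[0]]).as_matrix()
    d=M.T@(np.array([x,y,z])-s['tool_pos']); ty=np.degrees(np.arctan2(M[1,1],M[0,1]))
    t=-((yaw+90-ty+90)%180-90)
    print('t',round(s['clock'],2),'pos',s['tool_pos'].round(4),'yawdip',round(ty-90,2),'tilt',M[:,2].round(4),'shift',d.round(4),'turn',round(t,2),'F',s['contact_force'].round(2),'w',round(s['gripper_width'],4),'gf',s['gripper_force'])
if __name__=='__main__': rel(*map(float,sys.argv[1:]))
E
python3 go.py .442 .324 .22 5
```

```text
t 0.72 pos [0.3347 0.4382 0.2592] yawdip 4.83 tilt [-0.e+00 -3.e-04 -1.e+00] shift [-0.0973 -0.1229  0.0392] turn -0.17 F [1.33 0.09 0.45] w 0.0601 gf 0.0
```

>>> step_arm(
  moves=[
    [[-0.035,-0.045,0.0,0],[-0.07,-0.09,0.02,0],[-0.0944,-0.118,0.04,0],[-0.0944,-0.118,0.04,0],[-0.0944,-0.118,0.04,0]],
  ],
)

```text
clock: 1.35
tool_pos: [0.4366, 0.331, 0.2193]
tool_rot: [-0.0, -0.041, 0.999, 0.0]
contact_force: [-0.8, 0.0, -0.5]
gripper_width: 0.0602
gripper_force: 0.0
```

```bash
python3 go.py .442 .324 .115 5; python3 - <<'E'
from h import *
a=cap('scene');save(a['frame'][120:220,140:260],'s1',6)
E
```

```text
t 1.35 pos [0.4366 0.331  0.2193] yawdip 4.73 tilt [-8.e-04  6.e-04 -1.e+00] shift [-0.0048 -0.0075  0.1043] turn -0.27 F [-0.77  0.01 -0.48] w 0.0602 gf 0.0
```

View pics/s1.png

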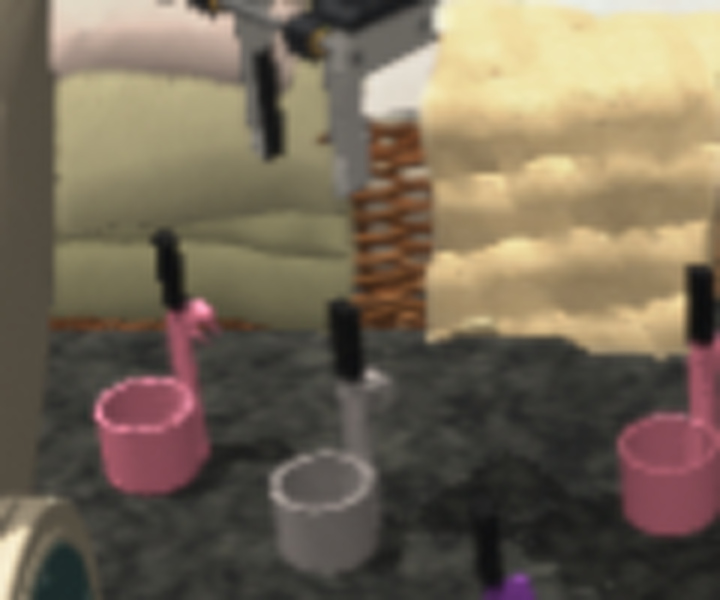

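The fingers hang above the steel dipper, tips at about (265,150) and (348,190) in the crop, with the grip at (345,340). I'll correct by the measured offset and descend part way.

>>> step_arm(
  moves=[
    [[-0.0048,-0.0075,0.02,0],[-0.0048,-0.0075,0.045,0],[-0.0048,-0.0075,0.045,0],[-0.0048,-0.0075,0.045,0],[-0.0048,-0.0075,0.045,0]],
  ],
)

```text
clock: 2.02
tool_pos: [0.4431, 0.324, 0.1755]
tool_rot: [0.001, -0.041, 0.999, 0.001]
contact_force: [-0.2, -0.4, 1.3]
gripper_width: 0.0602
gripper_force: 0.0
```

```bash
python3 go.py .442 .324 .115 5
```

```text
t 2.02 pos [0.4431 0.324  0.1755] yawdip 4.73 tilt [ 0.0015  0.0015 -1.    ] shift [ 0.0012 -0.      0.0605] turn -0.27 F [-0.16 -0.38  1.31] w 0.0602 gf 0.0
```

>>> step_arm(
  moves=[
    [[0.001,0,0.03,0],[0.001,0,0.0595,0],[0.001,0,0.0595,0],[0.001,0,0.0595,0],[0.001,0,0.0595,0]],
  ],
)

```text
clock: 2.65
tool_pos: [0.4426, 0.3237, 0.1163]
tool_rot: [0.001, -0.041, 0.999, 0.001]
contact_force: [0.4, 0.1, -0.9]
gripper_width: 0.06
gripper_force: 0.0
```

>>> step_arm(
  moves=[
    [[0,0,0,0],[0,0,0,0],[0,0,0,0],[0,0,0,0],[0,0,0,0]],
  ],
  hand=0.0,
  grip_force=40,
)

```text
clock: 3.28
tool_pos: [0.4418, 0.323, 0.1148]
tool_rot: [0.0, -0.041, 0.999, -0.0]
contact_force: [-0.0, -0.8, 0.3]
gripper_width: 0.0198
gripper_force: 39.9
```

```bash
python3 go.py .442 .324 .30 5
```

```text
t 3.27 pos [0.4418 0.323  0.1148] yawdip 4.69 tilt [ 1.e-04 -0.e+00 -1.e+00] shift [-0.0003  0.001  -0.1852] turn -0.31 F [-0.05 -0.8   0.3 ] w 0.0198 gf 39.93024230003357
```

>>> step_arm(
  moves=[
    [[0,0,-0.02,0],[0,0,-0.06,0],[0,0,-0.11,0],[0,0,-0.155,0],[0,0,-0.155,0]],
  ],
)

```text
clock: 3.9
tool_pos: [0.4435, 0.3244, 0.273]
tool_rot: [0.003, -0.041, 0.999, 0.002]
contact_force: [-0.3, 0.2, -1.6]
gripper_width: 0.0198
gripper_force: 40.0
```

>>> step_arm(
  moves=[
    [[-0.005,-0.02,0,0],[-0.02,-0.065,0,4],[-0.032,-0.115,0,8],[-0.046,-0.165,0,12],[-0.059,-0.215,0,16]],
  ],
)

```text
clock: 4.53
tool_pos: [0.5173, 0.1117, 0.268]
tool_rot: [-0.001, 0.1, 0.995, -0.001]
contact_force: [1.3, 0.5, -1.0]
gripper_width: 0.0195
gripper_force: 40.0
```

```bash
python3 go.py .563 -.008 .27 -18
```

```text
t 4.53 pos [0.5173 0.1117 0.268 ] yawdip -11.43 tilt [-3.e-03 -9.e-04 -1.e+00] shift [-0.0685 -0.1083 -0.002 ] turn 6.57 F [ 1.31  0.47 -0.99] w 0.0195 gf 39.99605342745781
```

>>> step_arm(
  moves=[
    [[-0.022,-0.035,0,3],[-0.045,-0.07,0,6.5],[-0.065,-0.103,0,6.5],[-0.065,-0.103,0,6.5],[-0.065,-0.103,0,6.5]],
  ],
)

```text
clock: 5.15
tool_pos: [0.5605, 0.0007, 0.2683]
tool_rot: [-0.002, 0.155, 0.988, 0.0]
contact_force: [0.1, 0.5, -1.8]
gripper_width: 0.0196
gripper_force: 40.0
```

>>> step_arm(
  moves=[
    [[0,0,0.01,0],[0,0,0.03,0],[0,0,0.05,0],[0,0,0.05,0],[0,0,0.05,0]],
  ],
)

```text
clock: 5.78
tool_pos: [0.5618, 0.0004, 0.2202]
tool_rot: [0.0, 0.154, 0.988, 0.0]
contact_force: [0.7, -0.1, -1.4]
gripper_width: 0.0198
gripper_force: 40.0
```

```bash
cat > look.py <<'E'
from h import *
a=cap('scene');b=cap('top');A=cloud(a);B=cloud(b)
import go; go.rel(.563,-.008,.22,-18)
c=np.array([.6095,-.0231]);X=np.array([.951,-.309]);Y=np.array([.309,.951])
for n,C in(('s',A),('t',B)):
    l=np.stack([(C[...,:2]-c)@X,(C[...,:2]-c)@Y,C[...,2]],-1).reshape(-1,3)
    p=l[(l[:,0]>-.12)&(l[:,0]<.06)&(abs(l[:,1])<.07)&(l[:,2]>.05)]
    for lo,hi in((.09,.115),(.115,.14),(.14,.153),(.153,.175),(.175,.2),(.2,.22)):
        q=p[(p[:,2]>lo)&(p[:,2]<hi)&(abs(p[:,1])<.05)]
        if len(q): print(n,lo,hi,len(q),'x',np.percentile(q[:,0],[2,25,50,75,98]).round(4),'y',np.percentile(q[:,1],[2,50,98]).round(4),'z',np.percentile(q[:,2],[2,50,98]).round(4))
save(np.hstack([a['frame'][110:250,220:370],b['frame'][100:240,250:400]]),'L%d'%(readout.state()['clock']*100),2.6)
E
python3 look.py; ls pics
```

```text
t 5.88 pos [5.622e-01 1.000e-04 2.206e-01] yawdip -17.79 tilt [ 1.5e-03  1.0e-04 -1.0e+00] shift [-0.0033 -0.0075  0.0006] turn 0.21 F [-0.91  0.39 -1.98] w 0.0195 gf 39.99143421649933
s 0.09 0.115 117 x [-0.1067 -0.0067 -0.0037 -0.0022 -0.0002] y [-0.0491 -0.0102  0.0463] z [0.0915 0.1072 0.1146]
s 0.115 0.14 280 x [-0.1112 -0.0892 -0.0663 -0.0041 -0.0005] y [-0.0469 -0.0033  0.0427] z [0.1166 0.1287 0.1395]
s 0.14 0.153 172 x [-0.1111 -0.0886 -0.0668 -0.0037  0.0023] y [-0.0415 -0.0003  0.0437] z [0.1406 0.1467 0.1529]
s 0.153 0.175 75 x [-0.1113 -0.0949 -0.0611 -0.0531 -0.0242] y [-0.0241  0.002   0.036 ] z [0.1531 0.1575 0.1735]
s 0.175 0.2 39 x [-0.0555 -0.0536 -0.0519 -0.0473 -0.0307] y [-0.0045  0.0046  0.0191] z [0.1776 0.19   0.1984]
s 0.2 0.22 45 x [-0.0553 -0.0529 -0.0482 -0.0375 -0.0314] y [-0.0063  0.0002  0.0174] z [0.2006 0.2076 0.2189]
L587.png
dip.png
s1.png
scene0.png
top0.png
```

View pics/L587.png

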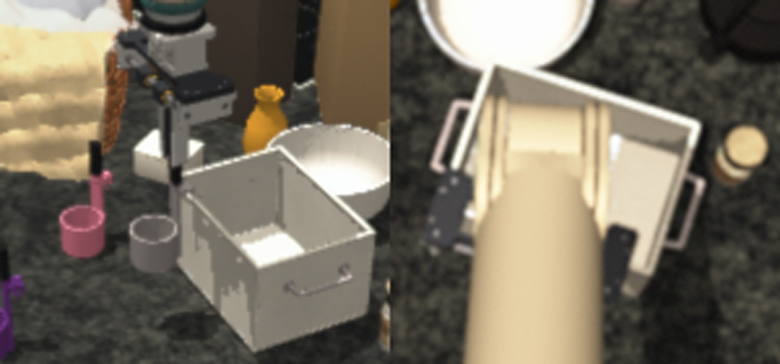

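```bash
python3 - <<'E'
from h import *
c=np.array([.6095,-.0231]);X=np.array([.951,-.309]);Y=np.array([.309,.951])
for n in('scene','top'):
    C=cloud(load(n)); l=np.stack([(C[...,:2]-c)@X,(C[...,:2]-c)@Y,C[...,2]],-1)
    if n=='scene': m=(abs(l[...,0]+.003)<.012)&(l[...,2]>.03)&(l[...,2]<.13)&(abs(l[...,1])<.1)
    else: m=(abs(l[...,0])<.01)&(abs(l[...,2]-.146)<.008)&(abs(l[...,1])<.1)
    p=l[m]; k=np.polyfit(p[:,1],p[:,0],1); print(n,len(p),'slope,x',k.round(4),'x med',np.median(p[:,0]).round(4),np.percentile(p[:,0],[3,97]).round(4))
    for lo,hi in ((.199,.21),(.213,.235),(.235,.27)):
        m=(l[...,2]>lo)&(l[...,2]<hi)&(l[...,0]>-.09)&(l[...,0]<-.02)&(abs(l[...,1]-.007)<.02);q=l[m]
        fr=load(n)['frame'][m]
        print(lo,[[*(1000*a).round(0).astype(int),int(f.mean())] for a,f in zip(q,fr)][:45])
E
```

```text
scene 648 slope,x [-0.0055 -0.0027] x med -0.0026 [-0.0058  0.0005]
0.199 [[np.int64(-32), np.int64(17), np.int64(208), 117], [np.int64(-51), np.int64(22), np.int64(206), 81], [np.int64(-38), np.int64(11), np.int64(209), 100], [np.int64(-36), np.int64(9), np.int64(209), 123], [np.int64(-29), np.int64(14), np.int64(205), 127], [np.int64(-54), np.int64(15), np.int64(207), 80], [np.int64(-41), np.int64(7), np.int64(208), 119], [np.int64(-38), np.int64(5), np.int64(209), 128], [np.int64(-32), np.int64(2), np.int64(209), 127], [np.int64(-54), np.int64(15), np.int64(204), 80], [np.int64(-52), np.int64(13), np.int64(204), 98], [np.int64(-44), np.int64(0), np.int64(209), 122], [np.int64(-40), np.int64(1), np.int64(208), 124], [np.int64(-35), np.int64(3), np.int64(205), 128], [np.int64(-32), np.int64(-4), np.int64(208), 107], [np.int64(-55), np.int64(7), np.int64(205), 97], [np.int64(-52), np.int64(5), np.int64(205), 87], [np.int64(-44), np.int64(-1), np.int64(206), 107], [np.int64(-42), np.int64(-3), np.int64(207), 100], [np.int64(-37), np.int64(-1), np.int64(205), 112], [np.int64(-36), np.i
[... 3560 characters left out ...]
t64(-64), np.int64(-11), np.int64(266), 118], [np.int64(-51), np.int64(-12), np.int64(263), 108], [np.int64(-47), np.int64(-11), np.int64(262), 114], [np.int64(-58), np.int64(7), np.int64(251), 69], [np.int64(-65), np.int64(-13), np.int64(264), 118], [np.int64(-60), np.int64(-10), np.int64(261), 117], [np.int64(-47), np.int64(-13), np.int64(259), 108], [np.int64(-42), np.int64(-9), np.int64(255), 120], [np.int64(-56), np.int64(10), np.int64(245), 74], [np.int64(-62), np.int64(-7), np.int64(256), 117], [np.int64(-61), np.int64(-12), np.int64(259), 115], [np.int64(-56), np.int64(-10), np.int64(256), 105]]
top 17 slope,x [-0.0072 -0.0017] x med -0.0018 [-0.005  0.002]
0.199 []
0.213 []
0.235 []
```

The dipper is held upright, cup outside, at crop (155,240), with the hook clear of the near wall. Handle line is within 1 mm of the TCP, and the outer wall face is at bin x = -2.7 mm. Now I'll move over the rim.

>>> step_arm(
  moves=[
    [[-0.01,0,0,0],[-0.025,0,0,0],[-0.04,0,0,0],[-0.044,0,0,0],[-0.044,0,0,0]],
  ],
)

```text
clock: 6.5
tool_pos: [0.6035, -0.0138, 0.2197]
tool_rot: [-0.0, 0.155, 0.988, -0.0]
contact_force: [0.6, 0.2, -2.0]
gripper_width: 0.0196
gripper_force: 40.0
```

>>> step_arm(
  moves=[
    [[0,0,0.01,0],[0,0,0.02,0],[0,0,0.028,0],[0,0,0.028,0],[0,0,0.028,0]],
  ],
)

```text
clock: 7.12
tool_pos: [0.6037, -0.0137, 0.192]
tool_rot: [0.0, 0.155, 0.988, 0.0]
contact_force: [-0.7, -1.0, -1.9]
gripper_width: 0.0198
gripper_force: 40.0
```

```bash
python3 - <<'E'
from h import *
import go
a=cap('scene');go.rel(.6018,-.0133,.168,-18)
s=readout.state();c=np.array([.6095,-.0231]);X=np.array([.951,-.309]);Y=np.array([.309,.951])
d=s['tool_pos'][:2]-c;print('tcp bin',d@X,d@Y)
l=cloud(a);l=np.stack([(l[...,:2]-c)@X,(l[...,:2]-c)@Y,l[...,2]],-1)
for lo,hi in((.155,.165),(.165,.178),(.185,.205)):
    m=(l[...,2]>lo)&(l[...,2]<hi)&(l[...,0]>-.03)&(l[...,0]<.03)&(abs(l[...,1]-.007)<.02)
    print(lo,(1000*l[m]).round(0).astype(int).tolist())
save(a['frame'][130:220,260:380],'s3',6)
E
```

```text
t 7.17 pos [ 0.6038 -0.0137  0.1921] yawdip -17.82 tilt [ 6.e-04  0.e+00 -1.e+00] shift [ 0.002  -0.0002  0.0241] turn 0.18 F [-0.05  0.03 -2.04] w 0.0199 gf 39.991432428359985
tcp bin -0.008318718060522408 0.00717287098074152
0.155 [[-10, 15, 163], [-8, 12, 164], [15, 0, 164], [-11, 14, 160], [-11, 6, 165], [-2, 2, 164], [-11, 7, 160], [-10, 2, 163], [-7, 1, 163], [-4, -1, 163], [10, 4, 155], [-11, 0, 161], [-7, -1, 160], [-5, -3, 161], [-8, -2, 157]]
0.165 [[-6, 23, 177], [11, 13, 178], [-8, 19, 176], [14, 12, 173], [16, 8, 175], [-7, 21, 170], [-7, 22, 166], [-9, 4, 177], [3, -2, 177], [6, -2, 176], [9, -4, 177], [13, -3, 175], [-9, 17, 166], [-9, 11, 169], [-11, 0, 176], [-9, -2, 177], [-3, 1, 173], [12, 2, 168], [13, -3, 171], [-10, 2, 171], [-9, -2, 173], [-4, -1, 171], [1, 2, 168], [-10, 1, 168], [-10, -5, 171], [2, -3, 166]]
0.185 [[-15, 7, 204], [-11, 7, 203], [-4, 1, 205], [-14, 10, 199], [-14, 2, 203], [-11, 1, 203], [-8, 1, 202], [-6, -3, 204], [-13, 11, 194], [-14, 2, 199], [-12, 0, 200], [-8, -1, 200], [-10, 17, 185], [-13, 3, 195], [-11, 1, 195], [-8, -1, 196], [-2, 3, 191], [-14, 2, 192], [-14, -4, 195], [-7, 1, 190], [-7, -5, 194], [-13, -4, 191], [-11, -6, 191], [-6, -4, 189], [-7, -6, 187], [5, -11, 186]]
```

View pics/s3.png

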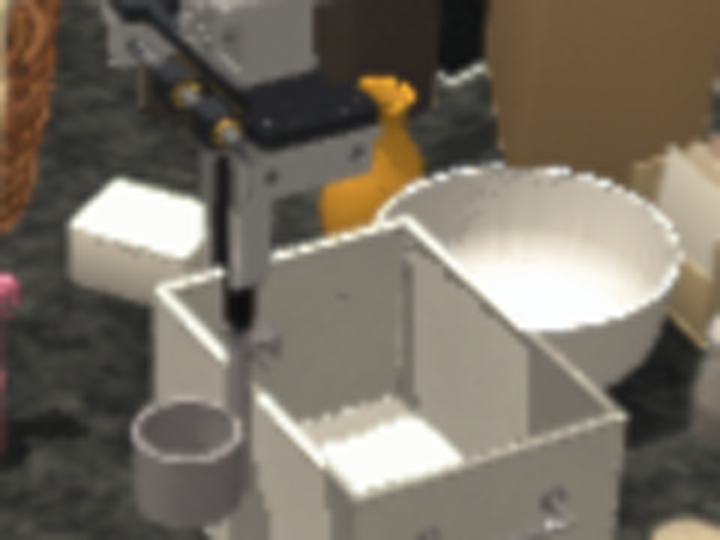

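The hook straddles the rim: strap outside at crop (238,400), crown inside at (268,340). I'll enter the mouth slowly, watching force.

>>> step_arm(
  moves=[
    [[0,0,0.003,0],[0,0,0.006,0],[0,0,0.009,0],[-0.001,0,0.01,0],[-0.002,0,0.01,0]],
  ],
)

```text
clock: 7.8
tool_pos: [0.6047, -0.0141, 0.1815]
tool_rot: [-0.001, 0.155, 0.988, 0.0]
contact_force: [-2.0, -0.8, -2.2]
gripper_width: 0.0194
gripper_force: 40.0
```

>>> step_arm(
  moves=[
    [[0,0,0.001,0],[0,0,0.002,0],[0,0,0.003,0],[0,0,0.003,0],[0,0,0.003,0]],
  ],
)

```text
clock: 8.43
tool_pos: [0.605, -0.0142, 0.1787]
tool_rot: [-0.0, 0.155, 0.988, 0.0]
contact_force: [-2.6, 1.7, -1.7]
gripper_width: 0.019
gripper_force: 40.0
```

>>> step_arm(
  moves=[
    [[0,0,0.001,0],[0,0,0.002,0],[0,0,0.003,0],[0,0,0.003,0],[0,0,0.003,0]],
  ],
)

```text
clock: 9.05
tool_pos: [0.6051, -0.0142, 0.1757]
tool_rot: [-0.0, 0.155, 0.988, -0.0]
contact_force: [-2.7, 1.1, -1.6]
gripper_width: 0.0197
gripper_force: 40.0
```

>>> step_arm(
  moves=[
    [[0,0,0.001,0],[0,0,0.002,0],[0,0,0.003,0],[0,0,0.003,0],[0,0,0.003,0]],
  ],
)

```text
clock: 9.68
tool_pos: [0.6056, -0.0143, 0.173]
tool_rot: [0.0, 0.155, 0.988, 0.0]
contact_force: [-5.3, 1.4, 2.3]
gripper_width: 0.0198
gripper_force: 40.0
```

>>> step_arm(
  moves=[
    [[0,0,0.001,0],[0,0,0.002,0],[0,0,0.003,0],[0,0,0.003,0],[0,0,0.003,0]],
  ],
)

```text
clock: 10.3
tool_pos: [0.6057, -0.0143, 0.1702]
tool_rot: [0.0, 0.155, 0.988, 0.0]
contact_force: [-4.5, 1.2, 4.3]
gripper_width: 0.0198
gripper_force: 40.0
```

>>> step_arm(
  moves=[
    [[0,0,0.001,0],[0,0,0.0015,0],[0,0,0.0015,0],[0,0,0.0015,0],[0,0,0.0015,0]],
  ],
)

```text
clock: 10.92
tool_pos: [0.6059, -0.0143, 0.169]
tool_rot: [0.001, 0.155, 0.988, 0.0]
contact_force: [-4.1, 1.5, 5.8]
gripper_width: 0.0197
gripper_force: 40.0
```

>>> step_arm(
  moves=[
    [[0,0,0.0005,0],[0,0,0.001,0],[0,0,0.001,0],[0,0,0.001,0],[0,0,0.001,0]],
  ],
)

```text
clock: 11.55
tool_pos: [0.606, -0.0143, 0.1682]
tool_rot: [0.001, 0.155, 0.988, 0.0]
contact_force: [-4.3, 2.0, 7.4]
gripper_width: 0.0194
gripper_force: 40.0
```

>>> step_arm(
  moves=[
    [[0,0,0.0005,0],[0,0,0.001,0],[0,0,0.001,0],[0,0,0.001,0],[0,0,0.001,0]],
  ],
)

```text
clock: 12.18
tool_pos: [0.6062, -0.0144, 0.1674]
tool_rot: [0.001, 0.155, 0.988, 0.0]
contact_force: [-5.1, 0.1, 7.8]
gripper_width: 0.0196
gripper_force: 40.0
```

>>> step_arm(
  moves=[
    [[0,0,0.0005,0],[0,0,0.001,0],[0,0,0.001,0],[0,0,0.001,0],[0,0,0.001,0]],
  ],
)

```text
clock: 12.8
tool_pos: [0.6064, -0.0144, 0.1666]
tool_rot: [0.001, 0.155, 0.988, 0.0]
contact_force: [-4.8, 0.5, 8.6]
gripper_width: 0.0196
gripper_force: 40.0
```

>>> step_arm(
  moves=[
    [[0,0,0.0005,0],[0,0,0.001,0],[0,0,0.001,0],[0,0,0.001,0],[0,0,0.001,0]],
  ],
)

```text
clock: 13.42
tool_pos: [0.6065, -0.0144, 0.1657]
tool_rot: [0.001, 0.155, 0.988, 0.0]
contact_force: [-4.7, 1.0, 9.4]
gripper_width: 0.0201
gripper_force: 40.0
```

```bash
cat > z.py <<'E'
from h import *
import go
a=cap('scene');go.rel(.6018,-.0133,.168,-18)
p=[readout.state()['contact_force'][2]]
c=np.array([.6095,-.0231]);X=np.array([.951,-.309]);Y=np.array([.309,.951])
def loc(C): return np.stack([(C[...,:2]-c)@X,(C[...,:2]-c)@Y,C[...,2]],-1)
l=loc(cloud(a))
# rim z on far/side walls vs before: highest points on near wall outside dipper
m=(abs(l[...,0])<.006)&(abs(l[...,1])>.035)&(abs(l[...,1])<.1)&(abs(l[...,2]-.145)<.01)
m2=(abs(l[...,0]-.164)<.008)&(abs(l[...,1])<.1)&(abs(l[...,2]-.145)<.01)
print('rim z pct',np.percentile(l[m][:,2],[50,80,90]).round(4),np.percentile(l[m2][:,2],[50,80,90]).round(4))
for lo,hi in((.149,.158),):
    q=(l[...,2]>lo)&(l[...,2]<hi)&(l[...,0]>0)&(l[...,0]<.03)&(abs(l[...,1]-.007)<.02)
    print('crown',(1000*l[q]).round(1).tolist())
save(a['frame'][150:210,280:350],'z%d'%(readout.state()['clock']*100),8)
E
python3 z.py
```

```text
t 13.47 pos [ 0.6065 -0.0144  0.1658] yawdip -17.81 tilt [ 0.0027  0.     -1.    ] shift [ 0.0048 -0.0004 -0.0023] turn 0.19 F [-4.29  1.18 10.63] w 0.0195 gf 39.99880537390709
rim z pct [0.1401 0.1432 0.144 ] [0.1413 0.1437 0.1453]
crown [[13.1, 16.6, 150.9], [14.5, 12.3, 153.1], [3.0, 5.0, 157.1], [6.1, 3.9, 156.9], [13.8, 10.9, 150.2], [15.7, 7.6, 151.6], [1.0, 1.2, 156.2], [6.3, 4.0, 152.8], [10.6, 5.0, 150.8], [11.2, -0.6, 154.1], [15.8, 0.9, 151.7], [2.3, -3.2, 154.5], [8.3, 0.8, 150.1], [11.8, 0.2, 149.4], [12.0, -6.1, 153.2], [3.4, -1.5, 149.1], [6.1, -3.4, 149.4]]
```

Push is about 12 N, and about 5 N of sideways load from my x bias is adding wall friction. I'll relieve that before pushing further.

>>> step_arm(
  moves=[
    [[0.0005,0,-0.001,0],[0.001,0,-0.001,0],[0.0015,0,-0.001,0],[0.002,0,-0.001,0],[0.002,0,-0.001,0]],
  ],
)

```text
clock: 14.1
tool_pos: [0.606, -0.0143, 0.1668]
tool_rot: [0.003, 0.155, 0.988, 0.0]
contact_force: [-1.9, 0.5, 8.2]
gripper_width: 0.0195
gripper_force: 40.0
```

>>> step_arm(
  moves=[
    [[0.0005,0,0.0005,0],[0.001,0,0.001,0],[0.001,0,0.0015,0],[0.001,0,0.0015,0],[0.001,0,0.0015,0]],
  ],
)

```text
clock: 14.72
tool_pos: [0.6058, -0.0141, 0.1656]
tool_rot: [0.004, 0.155, 0.988, 0.0]
contact_force: [-1.5, -0.6, 6.6]
gripper_width: 0.0195
gripper_force: 40.0
```

```bash
python3 z.py
```

```text
t 14.78 pos [ 0.6058 -0.0141  0.1655] yawdip -17.83 tilt [ 6.9e-03 -9.0e-04 -1.0e+00] shift [ 0.004  -0.0004 -0.0026] turn 0.17 F [-0.65  0.04  5.7 ] w 0.0197 gf 39.99855950474739
rim z pct [0.1417 0.1443 0.1453] [0.1418 0.1451 0.1458]
crown [[10.1, 18.0, 151.1], [13.5, 17.3, 150.4], [14.2, 11.8, 153.5], [6.2, 10.7, 152.7], [8.1, 7.5, 154.1], [12.4, 8.5, 152.1], [15.5, 7.2, 151.9], [3.5, -1.0, 156.7], [7.7, -0.1, 154.8], [12.3, 1.4, 152.5], [13.5, -3.2, 155.0], [3.7, -0.8, 152.6], [6.6, -2.3, 152.6], [9.1, -4.4, 153.1], [14.2, -2.1, 150.0]]
```

>>> step_arm(
  moves=[
    [[0,0,0.0005,0],[0,0,0.001,0],[0,0,0.0015,0],[0,0,0.0015,0],[0,0,0.0015,0]],
  ],
)

```text
clock: 15.4
tool_pos: [0.6055, -0.014, 0.1635]
tool_rot: [0.003, 0.155, 0.988, 0.0]
contact_force: [1.5, 0.7, 6.4]
gripper_width: 0.0198
gripper_force: 40.0
```

>>> step_arm(
  moves=[
    [[0,0,0.0005,0],[0,0,0.001,0],[0,0,0.001,0],[0,0,0.001,0],[0,0,0.001,0]],
  ],
)

```text
clock: 16.02
tool_pos: [0.6055, -0.0141, 0.1628]
tool_rot: [0.003, 0.155, 0.988, 0.0]
contact_force: [0.5, -0.1, 8.0]
gripper_width: 0.0197
gripper_force: 40.0
```

>>> step_arm(
  moves=[
    [[0,0,0.0005,0],[0,0,0.001,0],[0,0,0.001,0],[0,0,0.001,0],[0,0,0.001,0]],
  ],
)

```text
clock: 16.65
tool_pos: [0.6055, -0.0141, 0.162]
tool_rot: [0.003, 0.155, 0.988, 0.0]
contact_force: [0.1, 0.3, 9.9]
gripper_width: 0.0195
gripper_force: 40.0
```

```bash
python3 z.py
```

```text
t 16.7 pos [ 0.6056 -0.0141  0.162 ] yawdip -17.83 tilt [ 6.4e-03 -8.0e-04 -1.0e+00] shift [ 0.0038 -0.0004 -0.006 ] turn 0.17 F [ 0.84 -0.42  8.51] w 0.0193 gf 39.99868020415306
rim z pct [0.1414 0.1435 0.1451] [0.1423 0.1445 0.1453]
crown [[11.3, 13.2, 149.6], [14.7, 12.4, 149.0], [7.9, 6.9, 150.5], [14.7, 5.6, 149.2], [5.3, 2.0, 150.3], [7.3, -1.1, 151.6], [10.8, -1.5, 150.8], [13.0, -4.2, 151.7], [6.2, -3.2, 149.3]]
```

>>> step_arm(
  moves=[
    [[0,0,0.0005,0],[0,0,0.001,0],[0,0,0.001,0],[0,0,0.001,0],[0,0,0.001,0]],
  ],
)

```text
clock: 17.32
tool_pos: [0.6056, -0.0141, 0.1612]
tool_rot: [0.003, 0.155, 0.988, 0.0]
contact_force: [-0.0, -0.5, 11.3]
gripper_width: 0.0193
gripper_force: 40.0
```

Push is about 13 N with foam-like stiffness, and the TCP is 19.8 mm above the computed rim where 20 is nominal, so the hook is home. Next: unload and open.

>>> step_arm(
  moves=[
    [[0,0,-0.001,0],[0,0,-0.003,0],[0,0,-0.005,0],[0,0,-0.006,0],[0,0,-0.006,0]],
  ],
)

```text
clock: 17.95
tool_pos: [0.6053, -0.014, 0.1659]
tool_rot: [0.003, 0.155, 0.988, -0.0]
contact_force: [4.9, -1.6, 1.5]
gripper_width: 0.0198
gripper_force: 40.0
```

```bash
python3 z.py
```

```text
t 18.0 pos [ 0.6053 -0.014   0.1658] yawdip -17.82 tilt [ 0.0054 -0.001  -1.    ] shift [ 0.0035 -0.0004 -0.0022] turn 0.18 F [ 5.97 -0.73  1.3 ] w 0.0194 gf 39.99922826886177
rim z pct [0.143  0.1464 0.1477] [0.1441 0.148  0.149 ]
crown [[7.3, 12.9, 155.0], [11.4, 13.6, 153.3], [14.7, 12.7, 152.8], [4.9, 8.5, 154.4], [7.1, 5.7, 155.5], [12.3, 8.2, 152.3], [15.1, 6.4, 152.5], [4.7, 8.0, 150.8], [5.2, 2.1, 154.3], [9.2, 2.4, 152.8], [13.5, 3.4, 150.9], [15.1, -0.4, 152.7], [0.1, -0.6, 153.5], [4.2, 0.1, 151.9], [7.7, -0.3, 151.0], [10.4, -2.2, 151.3], [2.4, -3.2, 150.5], [4.8, -5.7, 151.2]]
```

>>> step_arm(
  moves=[
    [[-0.0005,0,-0.001,0],[-0.001,0,-0.0015,0],[-0.001,0,-0.0015,0],[-0.001,0,-0.0015,0],[-0.001,0,-0.0015,0]],
  ],
)

```text
clock: 18.62
tool_pos: [0.6052, -0.014, 0.1668]
tool_rot: [0.002, 0.155, 0.988, -0.0]
contact_force: [5.3, -2.1, -0.3]
gripper_width: 0.0193
gripper_force: 40.0
```

>>> step_arm(
  moves=[
    [[0,0,0,0],[0,0,0,0],[0,0,0,0],[0,0,0,0],[0,0,0,0]],
  ],
  hand=0.06,
)

```text
clock: 19.25
tool_pos: [0.6033, -0.0136, 0.1668]
tool_rot: [-0.0, 0.155, 0.988, 0.0]
contact_force: [0.3, 0.3, -0.4]
gripper_width: 0.0594
gripper_force: 0.0
```

>>> step_arm(
  moves=[
    [[0,0,-0.02,0],[0,0,-0.05,0],[0,0,-0.09,0],[0,0,-0.13,0],[0.04,0,-0.15,0]],
  ],
)

```text
clock: 19.88
tool_pos: [0.5674, -0.0023, 0.3186]
tool_rot: [0.002, 0.156, 0.988, -0.0]
contact_force: [-0.6, 0.1, -0.1]
gripper_width: 0.0597
gripper_force: 0.0
```

```bash
python3 z.py; python3 - <<'E'
from h import *
a=cap('scene');save(a['frame'][120:310,230:450],'fin',3.6)
E
```

```text
t 19.93 pos [5.624e-01 3.000e-04 3.210e-01] yawdip -17.77 tilt [ 0.0018  0.0023 -1.    ] shift [-0.0415 -0.0013  0.153 ] turn 0.23 F [-4.02  0.18  0.54] w 0.0601 gf 0.0
rim z pct [0.1451 0.1475 0.1485] [0.145  0.1481 0.1495]
crown [[9.1, 16.1, 152.5], [11.8, 14.2, 152.8], [14.4, 12.2, 153.2], [8.2, 14.5, 149.8], [9.2, 9.3, 152.6], [12.8, 9.0, 151.7], [14.2, 4.8, 153.8], [2.5, 3.9, 154.0], [8.3, 7.7, 149.9], [6.5, -2.4, 156.6], [9.6, -3.5, 156.4], [14.9, -0.8, 153.0], [0.3, -0.2, 153.2], [3.3, -1.5, 153.1], [3.3, -8.3, 157.3], [10.3, -2.3, 151.4], [14.8, -1.1, 149.3], [0.3, -0.3, 149.3]]
```

View pics/fin.png

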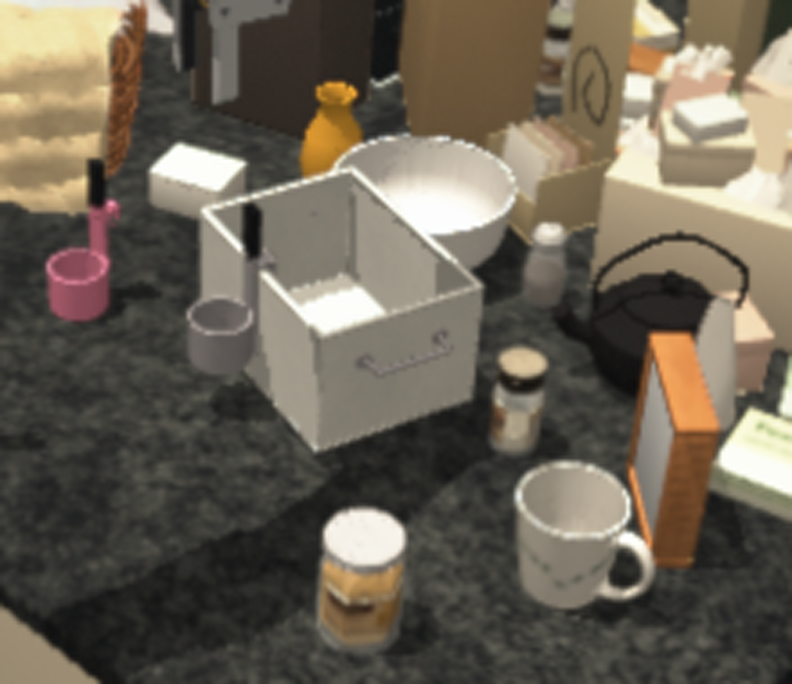

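The dipper hangs upright outside the near wall, grip at crop (253,230) and cup at (220,335). Jars and mug are where they stood. Last check is seating height, from the grip top: expected about 0.213.

>>> step_arm(
  moves=[
    [[0.1,0.1,-0.02,0],[0.1,0.1,-0.02,0],[0.1,0.12,-0.02,0],[0.1,0.15,-0.02,0],[0.1,0.15,-0.02,0]],
  ],
)

```text
clock: 20.6
tool_pos: [0.5161, 0.1744, 0.3359]
tool_rot: [-0.001, 0.153, 0.988, 0.0]
contact_force: [0.1, -0.5, 0.1]
gripper_width: 0.0602
gripper_force: 0.0
```

```bash
python3 - <<'E'
from h import *
c=np.array([.6095,-.0231]);X=np.array([.951,-.309]);Y=np.array([.309,.951])
for n in('scene','top'):
    a=cap(n);C=cloud(a);l=np.stack([(C[...,:2]-c)@X,(C[...,:2]-c)@Y,C[...,2]],-1)
    r=(abs(l[...,0]+.006)<.03)&(abs(l[...,1]-.007)<.03)
    g=l[r&(l[...,2]>.165)&(l[...,2]<.25)&(a['frame'].mean(-1)<60)]
    print(n,len(g),'grip z pct',np.percentile(g[:,2],[80,90,97,100]).round(4) if len(g) else '', 'x',np.percentile(g[:,0],[5,50,95]).round(4) if len(g) else '')
    k=l[r&(l[...,2]>.1495)&(l[...,2]<.162)&(l[...,0]>.003)&(l[...,0]<.018)]; print('crown',len(k),np.percentile(k[:,2],[50,80,97]).round(4) if len(k) else '')
    u=l[(abs(l[...,0]+.037)<.035)&(abs(l[...,1]-.007)<.035)&(l[...,2]>.09)&(l[...,2]<.12)]
    print('cup rim z pct (exp .103)',np.percentile(u[:,2],[50,80,95]).round(4))
    m=(abs(l[...,0])<.004)&(abs(l[...,1])>.035)&(abs(l[...,1])<.1)&(abs(l[...,2]-.145)<.01);print('rim',np.percentile(l[m][:,2],[50,80,97]).round(4))
s=readout.state();print(s['clock'],s['tool_pos'])
E
```

```text
scene 61 grip z pct [0.2089 0.2123 0.2137 0.2154] x [-0.0132 -0.009  -0.002 ]
crown 12 [0.1522 0.1536 0.1553]
cup rim z pct (exp .103) [0.0995 0.1051 0.1185]
rim [0.1446 0.1482 0.1497]
top 46 grip z pct [0.2124 0.2132 0.2151 0.2164] x [-0.0131 -0.0115 -0.0037]
crown 8 [0.1519 0.1552 0.1575]
cup rim z pct (exp .103) [0.1009 0.1065 0.1162]
rim [0.1454 0.1478 0.1508]
20.7 [0.51610475 0.17087878 0.3361818 ]
```

```bash
python3 -c "
from plant import bot;print(bot.sign_off())"
```

```text
the job is handed in; nothing more can be done
None
```

The steel dipper hangs upright on the outside of the bin's near wall, pressed home at about 13 N (roughly 6.5 mm sink); the jars and mug look unmoved and the job is handed in at about 21 s, though the hand-in reported no verdict.

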